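# Count to the third gap of the tin rack and push the tin in

## Robot

A 6-joint arm with a two-finger parallel gripper is mounted at the origin on a cart in front of the work surface, level with it; the furniture and walls round the work are solid. World frame = base frame: x ahead of the robot, y to its left, z up, the work surface at z = 0. Lengths are in m, angles in rad, forces in N, time in s.
With the tool pointing down it reaches from about 0.325 to 0.775 m from the base axis. Payload 9.3 kg.
Tool frame: the origin (TCP) lies midway between the tips of the shut fingers; the grasp point (between the pads) lies 19 mm behind it (ctrl.tcp_to_grasp is the distance from the TCP to the grasp point, in m); z points along the fingers, y is the line along which they close (so a half turn about z gives the same grasp; the last joint's range is limited). The gripper opens to 85 mm and grips with 20 to 120 N. Pads are 22 mm wide; open, the fingers measure 114 mm over their backs; the gripper's body (76 mm by 85 mm) begins 54 mm behind the grasp point. The pads swing forward as they close: fully open they stand 13 mm farther back than shut.
Start: joints at [-1.34, 0.259, 0.021, 1.334, 0, 1.418], TCP at [0.206, -0.51, 0.231] pointing down, gripper open.
Joint ranges: [-3.04, 3.04], [-0.91, 1.82], [-1.04, 1.36], [-1.92, 1.95], [-1.52, 1.45], [-3.14, 3.14]. Speed limits (rad/s): [2.22, 2.22, 2.79, 3.14, 3.14, 3.14].

## Interface

Orientations are given as a 3x3 rotation matrix whose columns are the frame's x, y, z axes.
In Python, from station import ctrl gives the robot as it stands.
- The arm moves only by the tool apply_moves, never from a script. Its argument "moves" is a list of rows, each a list of 5 numbers: the shift along the tool's x, y, z in m, then the turn about the tool's z in rad, then the closure, from -1 (fully open) to 1 (shut). A call has exactly 8 rows; each row is the pose to reach, as a shift and turn from the pose commanded when the call began, along the tool's axes at that moment; what a row does not reach only later rows make up. A row lasts 1/8 s, in which the tool goes at most 62.5 mm and 10.7 degrees, less where a joint would pass 70% of its speed; a pose out of reach is approached as far as the arm can. A call with a gripper value outside its range is refused whole. The fingers move at their own pace and stop on an object; the grip force is fixed at half the most. Time passes only in rows, so rows that repeat a pose let the fingers close, or fill a call up. It gives the time, the measured TCP pose, the force, the opening and the grip force at its end, in the units of the state.
- ctrl.sense(): the state, without advancing time (a new reading comes with each control period).
- ctrl.camera(name): name is "scene" or "top" or "wrist"; returns (picture, depth): 420x560x3 uint8, red, green, blue; 420x560 float32, m along the optical axis (not along the pixel's ray), 0 where there is no reading.
- ctrl.get_calibration(name): a dict with "vfov" (degrees; the focal length in pixels is half the picture's height over the tangent of half this angle, whatever the lens; pixels are square), "cx", "cy" (the principal point, pixels), "k1" (the pictures are not rectified: a ray, as slopes to the right and down, at radius r is drawn at 1 + k1 r^2 times it, then the intrinsics apply), "rvec" (rotation vector, rad) and "tvec" (3), from world to camera coordinates, as OpenCV has them. Camera axes: x right, y down, z forward; pixel columns grow to the right and rows downward; lengths in m; the calibration is good to about 2 mm. A picture is of the moment at which its call begins: read the wrist's pose just before it. get_calibration takes no time and is no camera call; for the wrist camera it gives the pose at the moment of the call.
- ctrl.sign_off(): hands the job in; it is judged then, once.
The state is a dict: "clock": time; "qpos": joint angles; "qvel": joint speeds; "joint_torque": joint torques, N m; "tool_pos": TCP position; "tool_rot": TCP orientation; "force": force on the tool from outside, world axes, zero at the start; "ft_torque": the same for the moment, N m; "width": finger opening in m; "gripper_force": force on a finger pad.
Only numpy, scipy, OpenCV 4.12 (cv2) and the standard library are available. Lean on these libraries where they do the work, as an engineer would, in place of code of your own. Each camera call takes 0.05 s, during which the arm holds its last target. There are 200 camera calls.

## Task

Start at the red-knob end of the wooden rack and run a fingertip along its back rail, touching the white plate behind the first gap, then the second, then the third, and do not touch the fourth. Then push the loose tin standing in front of the rack along the worktop into that third gap until it rests against the rail, without lifting or tipping it. Leave everything else where it is, including the tin and the timer already in the rack.

Things in the scene. Friction and masses are not known exactly. Their poses are not given: they have to be found in the camera images.
- rack: Fixed brown wooden rack: back rail 419 mm long, 24 thick, 58.5 high; five dividers 7 thick, 45 high stand out 64 toward the robot and make four gaps 96 wide, 103 apart, open in front and above, floor the bare worktop. Origin: worktop, middle of the rail's front face; x through the rail away from the robot, y left along it. Rail at x 0 to 24, gaps at x -64 to 0, centred at y 154.5, 51.5, -51.5, -154.5 mm.
- plate_a: White plate (20 x 50 mm, long side along the rail) let into the rail's top behind the first gap from the left as the robot sees it; it stands 1.5 mm proud of the wood, 60 mm above the worktop. Rigid. Origin: middle of its top face; axes as the rack's.
- plate_b: White plate (20 x 50 mm, long side along the rail) let into the rail's top behind the second gap from the left as the robot sees it; it stands 1.5 mm proud of the wood, 60 mm above the worktop. Rigid. Origin: middle of its top face; axes as the rack's.
- plate_c: White plate (20 x 50 mm, long side along the rail) let into the rail's top behind the third gap from the left as the robot sees it; it stands 1.5 mm proud of the wood, 60 mm above the worktop. Rigid. Origin: middle of its top face; axes as the rack's.
- plate_d: White plate (20 x 50 mm, long side along the rail) let into the rail's top behind the fourth gap from the left as the robot sees it; it stands 1.5 mm proud of the wood, 60 mm above the worktop. Rigid. Origin: middle of its top face; axes as the rack's.
- home_b (a point): Where the centre of a tin's underside lies when the tin is fully home in the second gap from the left, midway between the dividers and against the rail (43 mm in front of the rail, on the worktop).
- home_c (a point): Where the centre of a tin's underside lies when the tin is fully home in the third gap from the left, midway between the dividers and against the rail (43 mm in front of the rail, on the worktop).
- knob_red: Small red knob (20 mm across, 21 mm high) fixed on top of one end of the rail: the end at which counting starts. It may be the left or the right end. Origin: centre of its underside, 58.5 mm above the worktop.
- knob_black: Small black knob, same shape and size, on the other end of the rail.
- tin: The tin to push: a flat round food tin with a green label, 86 mm across and 40 mm high, 0.16 to 0.33 kg, standing loose on the worktop in front of the rack, outside the gaps. Closed and solid; it slides on its flat underside. Origin: centre of its underside; z is its axis.
- stocked_tin: A like tin, 86 mm across and 40 mm high, loose, already in one of the two end gaps. Its origin is the centre of its underside, on the worktop. A bystander. 
- timer: Red domed kitchen timer, 65 mm across and 52 mm high, loose, in the other end gap. Its origin is the centre of its underside, on the worktop. A bystander. 
- mug: White mug with a leaf pattern, 92 x 127 x 95 mm, loose, to the left of the work. Its origin is the centre of its underside, on the worktop. A bystander. 
- salt_shaker: Salt shaker, 44 mm across, 90 mm high, loose, to the right of the rack. Its origin is the centre of its underside, on the worktop. A bystander. 
- spoon: Steel spoon lying flat, 191 x 38 x 13 mm, loose, at the right near the robot. Its origin is the centre of its underside, on the worktop. A bystander. 
- scissors: Blue-handled scissors lying flat, 87 x 199 x 9 mm, loose, on the chopping board far to the left. Origin: centre of its underside. A bystander.
- fork_b: Steel fork lying flat, 196 x 27 x 13 mm, loose, at the left. Its origin is the centre of its underside, on the worktop. A bystander. 
There are look-alikes about, which are no part of the job. Leave any grey look-alike of the tin alone.

How it is judged:
By the outcome, as a careful person would: the job done as asked, in the order asked, and still so for the second after the job is handed in, with the robot touching nothing.
It also fails if it takes over 61 s, if anything falls off the work surface, if the arm or the gripper's body presses on something with over 40 N, if the wrist force passes 120 N, or if a joint passes its speed limit or range.

## Working session

There is one attempt and no reset: what is moved stays moved. The work goes in short steps, Python scripts to look and compute and a tool call to move; the robot and the scene stay as the last step left them, time stands still between calls to the robot, and variables do not carry over. Pictures are saved under pics/ and viewed, at most 10 in all, crops included, and the job is handed in when it is done.

Besides the shell and the picture viewer there is one more tool, called after ">>>" by a JSON object that holds its "fn" and its "kwargs". apply_moves: Moves the arm, as the interface text tells. Its arguments: {"type":"object","properties":{"moves":{"type":"array"}},"required":["moves"]}

```bash
mkdir -p pics; cat > h.py <<'E'
import numpy as np, cv2
from station import ctrl
def snap(n,f):
    c=ctrl.get_calibration(n); p,d=ctrl.camera(n); cv2.imwrite('pics/'+f+'.png',p[:,:,::-1]); np.savez('pics/'+f+'.npz',p=p,d=d,**{k:np.array(v) for k,v in c.items()}); return p,d,c
def ray(c,u,v):
    f=210/np.tan(np.radians(float(c['vfov']))/2)
    x,y=(u-float(c['cx']))/f,(v-float(c['cy']))/f
    k=float(c['k1']); rd=np.hypot(x,y); r=rd
    for _ in range(20): r=rd/(1+k*r*r)
    s=r/rd if rd>0 else 1
    R=cv2.Rodrigues(np.array(c['rvec'],float))[0]; t=np.array(c['tvec'],float).ravel()
    return -R.T@t, R.T@np.array([x*s,y*s,1])
def atz(c,u,v,z):
    o,d=ray(c,u,v); return o+d*(z-o[2])/d[2]
def atd(c,u,v,D):
    o,d=ray(c,u,v); return o+d*D
def tri(a,b):
    (o1,d1),(o2,d2)=a,b
    s=np.linalg.lstsq(np.c_[d1,-d2],o2-o1,rcond=None)[0]; p,q=o1+s[0]*d1,o2+s[1]*d2
    return (p+q)/2,np.linalg.norm(p-q)
E
python3 - <<'E'
from h import *
for n in('scene','top'): 
    p,d,c=snap(n,n+'0'); print(c)
print(ctrl.sense())
E
```

```text
{'vfov': 44.51135843362789, 'cx': 276.149080261103, 'cy': 208.957492180381, 'k1': -0.062023289747219885, 'rvec': array([ 1.19801428, -2.31949081,  0.94592988]), 'tvec': array([0.45164342, 0.29497313, 1.63462791])}
{'vfov': 51.75258436224718, 'cx': 271.11908461949963, 'cy': 208.86949704070355, 'k1': -0.013140205889202184, 'rvec': array([ 2.18327161, -2.1615499 ,  0.13253797]), 'tvec': array([0.15175347, 0.53931788, 1.2253982 ])}
{'clock': 0.1, 'qpos': array([-1.33959544e+00,  2.59117108e-01,  2.08406772e-02,  1.33370533e+00,
       -2.48314452e-07,  1.41820049e+00]), 'qvel': array([-0.00053236,  0.0005918 ,  0.00075986,  0.00200722, -0.0013584 ,
       -0.00056905]), 'joint_torque': array([ 3.65880354e-03, -5.56694126e+01,  3.45071232e+01,  1.15972475e-02,
       -1.26871100e-04,  4.61894970e-06]), 'tool_pos': array([ 0.20588284, -0.5097381 ,  0.23073802]), 'tool_rot': array([[ 9.27249685e-01,  3.74443516e-01, -2.71879135e-04],
       [ 3.74443572e-01, -9.27248985e-01,  1.15383169e-03],
       [ 1.79945143e-04, -1.17169347e-03, -9.99999297e-01]]), 'force': array([-0.17073063,  0.00326837, -1.01788463]), 'ft_torque': array([0.01014592, 0.07022249, 0.05688217]), 'gripper_force': 0.0, 'width': 0.08565963564152491}
```

View pics/top0.png

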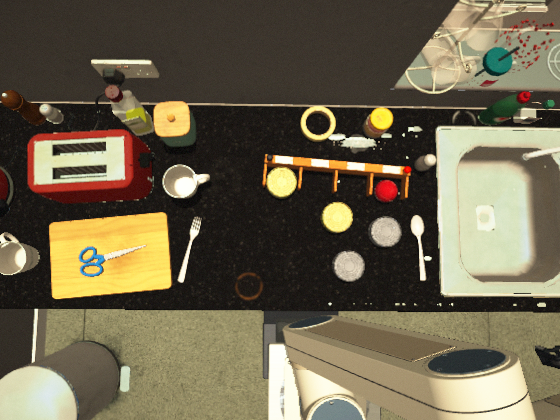

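View pics/scene0.png

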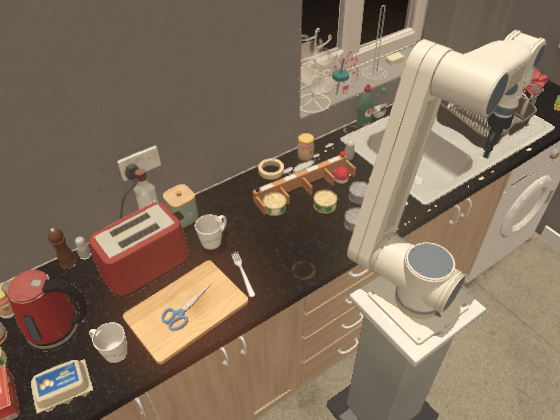

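The top view shows the rack from about (266,158) to (409,171). The stocked tin is in the left gap (282,182) and the timer is in the right gap (386,190).

Candidates for the tin are (337,217), yellow-topped with a green label in the scene view at (325,202), and grey ones at (385,232) and (348,266). The green one fits. I'll confirm it, and the knob colours, in a crop.

```bash
python3 - <<'E'
import cv2
a=cv2.imread('pics/top0.png')[140:290,250:450]; b=cv2.imread('pics/scene0.png')[145:245,240:380]
cv2.imwrite('pics/c1.png',cv2.resize(a,None,fx=4,fy=4,interpolation=cv2.INTER_CUBIC))
cv2.imwrite('pics/c2.png',cv2.resize(b,None,fx=5,fy=5,interpolation=cv2.INTER_CUBIC))
E
```

```text
(no output)
```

View pics/c1.png

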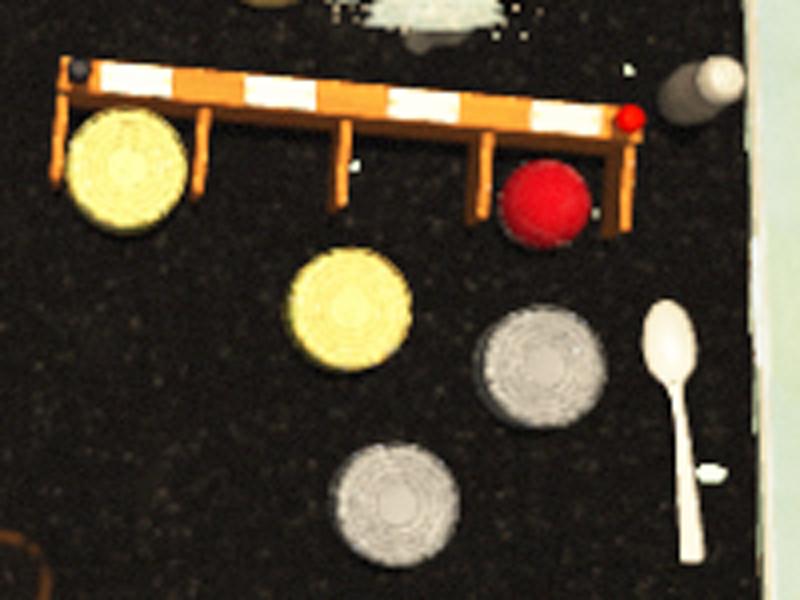

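View pics/c2.png

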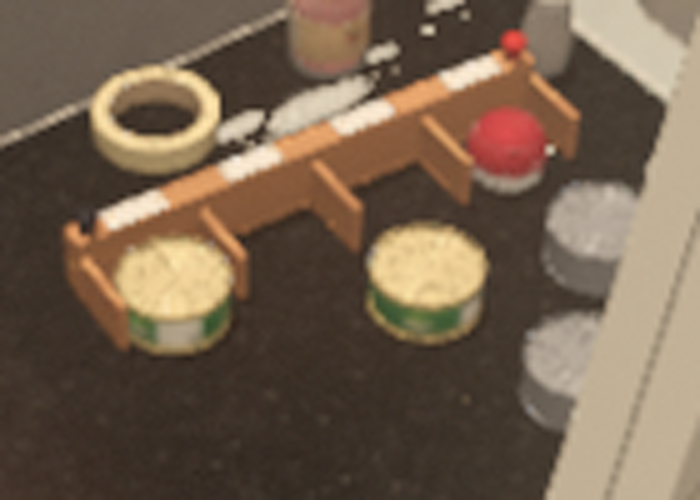

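In the crops the red knob is at the right end (top crop 630,117) and the black one at the left (79,70). Counting from the right, first is plate_d, second plate_c, third plate_b, and plate_a is not to be touched. The green-label tin is at (350,310). The goal is gap b, between the dividers at 200 and 342.

```bash
python3 - <<'E'
from h import *
T=np.load('pics/top0.npz');S=np.load('pics/scene0.npz')
t=lambda x,y:(250+(x+.5)/4-.5,140+(y+.5)/4-.5)
s=lambda x,y:(240+(x+.5)/5-.5,145+(y+.5)/5-.5)
P={}
for n,a,b,z in [('d',(567,117),(470,72),.06),('c',(424,104),(362,118),.06),('b',(280,92),(251,162),.06),('a',(136,79),(134,210),.06),('tin',(350,310),(428,258),.04)]:
    p,e=tri(ray(T,*t(*a)),ray(S,*s(*b))); print(n,p.round(4),round(e,4),'top@z',atz(T,*t(*a),z).round(4),'scene@z',atz(S,*s(*b),z).round(4)); P[n]=atz(T,*t(*a),z)
for n,q,z in [('grey1',(543,367),.04),('grey2',(396,504),.04),('timer',(546,203),.03),('stock',(127,170),.04),('kred',(630,117),.075),('salt',(720,82),.09)]: print(n,atz(T,*t(*q),z).round(4))
v=P['a']-P['d']; print('yaw',np.arctan2(-v[0],v[1]),np.linalg.norm(v))
E
```

```text
d [ 0.6532 -0.187   0.0581] 0.0014 top@z [ 0.6532 -0.1858  0.06  ] scene@z [ 0.6512 -0.186   0.06  ]
c [ 0.662  -0.0847  0.0552] 0.0014 top@z [ 0.6614 -0.0831  0.06  ] scene@z [ 0.6573 -0.0817  0.06  ]
b [0.6684 0.0191 0.0586] 0.0022 top@z [0.6688 0.0201 0.06  ] scene@z [0.6665 0.0192 0.06  ]
a [0.6768 0.1223 0.058 ] 0.002 top@z [0.677  0.1231 0.06  ] scene@z [0.6743 0.1227 0.06  ]
tin [ 0.5135 -0.0316  0.0481] 0.0016 top@z [ 0.5147 -0.0323  0.04  ] scene@z [ 0.5193 -0.0379  0.04  ]
grey1 [ 0.4752 -0.1706  0.04  ]
grey2 [ 0.3769 -0.064   0.04  ]
timer [ 0.5955 -0.178   0.03  ]
stock [0.6145 0.1284 0.04  ]
kred [ 0.6507 -0.2263  0.075 ]
salt [ 0.6734 -0.2855  0.09  ]
yaw -0.07663002427438297 0.3098833850804979
```

```bash
cat >> h.py <<'E'
O=np.array([.6531,-.0305]); A=-.0767
XR=np.array([np.cos(A),np.sin(A)]); YR=np.array([-np.sin(A),np.cos(A)])
def w(x,y,z): return np.r_[O+x*XR+y*YR,z]
def rk(p): d=np.asarray(p)[:2]-O; return np.array([d@XR,d@YR])
def go(targets,yaw=None):
    s=ctrl.sense(); R=s['tool_rot']; y0=np.arctan2(R[1,0],R[0,0])
    print('t',round(s['clock'],2),'tcp',s['tool_pos'].round(4),'rack',rk(s['tool_pos']).round(4),'yaw',round(y0,3),'F',s['force'].round(1),'w',round(s['width'],4),'q',s['qpos'].round(2))
    for p in targets: print((R.T@(np.array(p)-s['tool_pos'])).round(4))
    if yaw is not None: print('turn',round(-(yaw-y0),3))
E
python3 -c "
from h import *
go([w(.012,-.157,.16),w(-.06,-.05,.25)],3.065)"
```

```text
t 0.1 tcp [ 0.2059 -0.5097  0.2307] rack [-0.4092 -0.5121] yaw 0.384 F [-0.2  0.  -1. ] w 0.0857 q [-1.34  0.26  0.02  1.33 -0.    1.42]
[ 0.5351 -0.1309  0.071 ]
[ 0.5182 -0.2588 -0.0189]
turn -2.681
```

>>> {"fn": "apply_moves", "kwargs": {"moves": [[0.055,-0.025,-0.002,-0.17,1],[0.11,-0.05,-0.004,-0.34,1],[0.165,-0.08,-0.006,-0.51,1],[0.22,-0.11,-0.008,-0.68,1],[0.275,-0.135,-0.01,-0.85,1],[0.33,-0.16,-0.012,-1.02,1],[0.385,-0.19,-0.014,-1.19,1],[0.44,-0.22,-0.016,-1.36,1]]}}

```text
clock: 1.1
tool_pos: [0.5323, -0.1397, 0.2471]
tool_rot: [[-0.178, 0.984, -0.0], [0.984, 0.178, 0.0], [0.0, -0.0, -1.0]]
force: [1.6, -0.1, -0.1]
width: 0.0003
gripper_force: 0.0
```

```bash
python3 -c "
from h import *
go([w(.012,-.157,.16),w(-.06,-.05,.25)],3.065)"
```

```text
t 1.1 tcp [ 0.5323 -0.1397  0.2471] rack [-0.1121 -0.1181] yaw 1.749 F [ 1.6 -0.1 -0.1] w 0.0003 q [-0.41  0.26  0.06  1.37 -0.    0.98]
[-0.0689  0.1103  0.0871]
[ 0.0528  0.0676 -0.0029]
turn -1.316
```

>>> {"fn": "apply_moves", "kwargs": {"moves": [[0.01,0.01,-0.01,-0.17,1],[0.02,0.02,-0.02,-0.34,1],[0.03,0.03,-0.02,-0.51,1],[0.03,0.03,-0.02,-0.68,1],[0.03,0.03,-0.02,-0.85,1],[0.03,0.03,-0.02,-1.02,1],[0.03,0.03,-0.02,-1.19,1],[0.03,0.03,-0.02,-1.316,1]]}}

```text
clock: 2.1
tool_pos: [0.5556, -0.1068, 0.2669]
tool_rot: [[-0.997, 0.077, -0.001], [0.077, 0.997, 0.0], [0.001, 0.0, -1.0]]
force: [-0.4, -0.5, -0.4]
width: -0.0001
gripper_force: 0.0
```

```bash
python3 -c "
from h import *
go([w(.012,-.157,.16),w(-.06,-.05,.25)],3.065)
p,d,c=snap('wrist','w1')
cv2.imwrite('pics/w1b.png',cv2.resize(p[:,:,::-1],(800,600),interpolation=cv2.INTER_CUBIC));print(c['rvec'],c['tvec'])"
```

```text
t 2.1 tcp [ 0.5556 -0.1068  0.2669] rack [-0.0914 -0.0835] yaw 3.065 F [-0.4 -0.5 -0.4] w -0.0001 q [-0.34  0.28  0.14  1.43 -0.   -0.26]
[-0.1035 -0.0735  0.1068]
[-0.0314  0.0335  0.0168]
turn -0.0
[-2.12566306 -1.96997855 -0.30791624] [ 0.06486344 -0.58669124  0.24203937]
```

View pics/w1b.png

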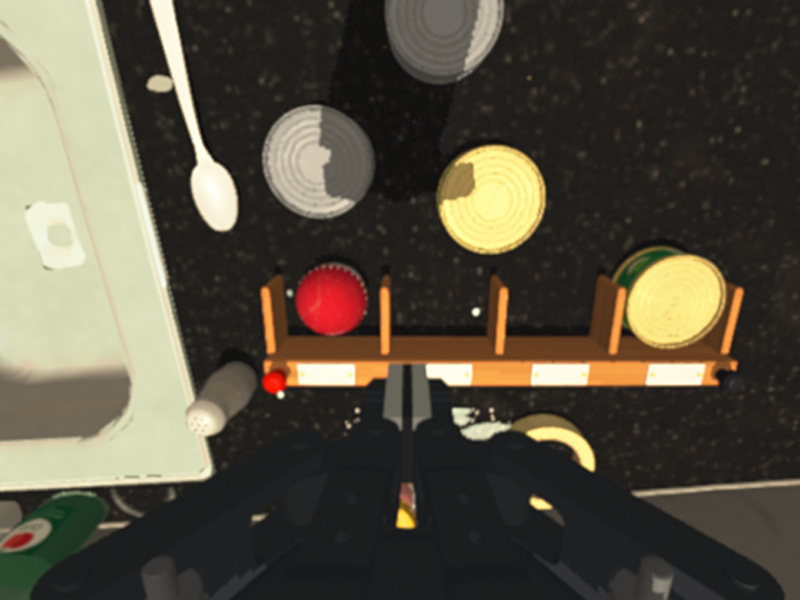

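The wrist view shows the plates d (327,375), b (560,375) and a (675,374). The green-label tin's top is at (492,200), and the dividers of gap b have their tops at about (504,320) and (619,320).

```bash
python3 -c "
from h import *
c=np.load('pics/w1.npz')
for n,x,y,z in [('d',327,375,.06),('b',560,375,.06),('a',675,374,.06),('tin',492,200,.04),('divL',619,320,.045),('divR',504,320,.045),('knob',274,382,.079),('grey1',319,161,.04),('grey2',445,30,.04)]:
    p=atz(c,(x+.5)*.7-.5,(y+.5)*.7-.5,z); print(n,p.round(4),'rack',rk(p).round(4))
T=np.load('pics/top0.npz'); t=lambda x,y:(250+(x+.5)/4-.5,140+(y+.5)/4-.5)
for n,q,r in [('d',(567,117),(327,375)),('b',(280,92),(560,375)),('tin',(350,310),(492,200))]:
    p,e=tri(ray(T,*t(*q)),ray(c,(r[0]+.5)*.7-.5,(r[1]+.5)*.7-.5)); print(n,p.round(4),round(e,4))
"
```

```text
d [ 0.6539 -0.1854  0.06  ] rack [ 0.0126 -0.1544]
b [0.6696 0.0195 0.06  ] rack [0.0126 0.0511]
a [0.6767 0.1216 0.06  ] rack [0.0118 0.1535]
tin [ 0.5157 -0.0342  0.04  ] rack [-0.1367 -0.0142]
divL [0.6276 0.0753 0.045 ] rack [-0.0336  0.1035]
divR [ 0.6198 -0.0264  0.045 ] rack [-0.0336  0.0016]
knob [ 0.6475 -0.2261  0.079 ] rack [ 0.0094 -0.1954]
grey1 [ 0.4745 -0.1717  0.04  ] rack [-0.1672 -0.1545]
grey2 [ 0.3895 -0.0664  0.04  ] rack [-0.26  -0.056]
d [ 0.6527 -0.185   0.0624] 0.0003
b [0.6692 0.0198 0.0598] 0.0009
tin [ 0.5157 -0.0332  0.0347] 0.0011
```

>>> {"fn": "apply_moves", "kwargs": {"moves": [[-0.035,-0.025,0.03,0,1],[-0.07,-0.05,0.07,0,1],[-0.1035,-0.0735,0.11,0,1],[-0.1035,-0.0735,0.15,0,1],[-0.1035,-0.0735,0.18,0,1],[-0.1035,-0.0735,0.195,0,1],[-0.1035,-0.0735,0.198,0,1],[-0.1035,-0.0735,0.198,0,1]]}}

```text
clock: 3.15
tool_pos: [0.6534, -0.1886, 0.0704]
tool_rot: [[-0.997, 0.082, 0.001], [0.082, 0.997, -0.001], [-0.001, -0.0, -1.0]]
force: [-0.6, -0.7, 0.7]
width: -0.0
gripper_force: 0.0
```

```bash
python3 -c "
from h import *
go([w(.012,-.157,.06)],3.065)"
```

```text
t 3.15 tcp [ 0.6534 -0.1886  0.0704] rack [ 0.0124 -0.1576] yaw 3.06 F [-0.6 -0.7  0.7] w -0.0 q [-0.4   0.55  0.07  1.09  0.   -0.32]
[0.0004 0.0006 0.0104]
turn -0.005
```

>>> {"fn": "apply_moves", "kwargs": {"moves": [[0,0,0.005,0,1],[0,0,0.008,0,1],[0,0,0.009,0,1],[0,0,0.01,0,1],[0,0,0.0105,0,1],[0,0,0.011,0,1],[0,0,0.0115,0,1],[0,0,0.0115,0,1]]}}

```text
clock: 4.15
tool_pos: [0.6529, -0.1885, 0.0601]
tool_rot: [[-0.997, 0.082, 0.002], [0.082, 0.997, -0.001], [-0.002, -0.001, -1.0]]
force: [-6.2, 2.1, 15.7]
width: -0.0002
gripper_force: 8.0
```

>>> {"fn": "apply_moves", "kwargs": {"moves": [[0,0.008,-0.0005,0,1],[0,0.015,-0.0005,0,1],[0,0.025,-0.005,0,1],[0,0.055,-0.005,0,1],[0,0.085,-0.005,0,1],[0,0.1,-0.003,0,1],[0,0.106,-0.0005,0,1],[0,0.11,0,0,1]]}}

```text
clock: 5.15
tool_pos: [0.6627, -0.0815, 0.06]
tool_rot: [[-0.997, 0.083, 0.003], [0.083, 0.997, -0.005], [-0.003, -0.005, -1.0]]
force: [-3.7, -11.9, 16.6]
width: 0.0
gripper_force: 8.4
```

```bash
python3 -c "
from h import *
go([w(.012,-.0515,.06),w(.012,.0515,.06)],3.065)"
```

```text
t 5.15 tcp [ 0.6627 -0.0815  0.06  ] rack [ 0.0135 -0.0502] yaw 3.058 F [ -3.7 -11.9  16.6] w 0.0 q [-0.25  0.54  0.02  1.05 -0.   -0.16]
[ 0.0015 -0.0014  0.0001]
[ 0.0022  0.1016 -0.0005]
turn -0.007
```

>>> {"fn": "apply_moves", "kwargs": {"moves": [[0.0005,0.008,-0.0005,0,1],[0.001,0.015,-0.001,0,1],[0.001,0.025,-0.005,0,1],[0.0015,0.055,-0.005,0,1],[0.002,0.08,-0.005,0,1],[0.002,0.093,-0.003,0,1],[0.002,0.098,-0.0005,0,1],[0.002,0.1,0,0,1]]}}

```text
clock: 6.15
tool_pos: [0.6685, 0.0184, 0.06]
tool_rot: [[-0.997, 0.083, 0.002], [0.083, 0.997, -0.005], [-0.003, -0.005, -1.0]]
force: [-5.9, -11.6, 19.1]
width: -0.0
gripper_force: 9.8
```

```bash
python3 -c "
from h import *
go([w(.012,.0515,.06),w(-.137,-.08,.16),w(-.137,-.08,.02)],1.494)"
```

```text
t 6.15 tcp [0.6685 0.0184 0.06  ] rack [0.0116 0.0499] yaw 3.058 F [ -5.9 -11.6  19.1] w -0.0 q [-0.1   0.54  0.02  1.05 -0.   -0.01]
[-0.0004  0.0016  0.    ]
[ 0.1474 -0.1314 -0.0997]
[ 0.1478 -0.1307  0.0403]
turn 1.564
```

>>> {"fn": "apply_moves", "kwargs": {"moves": [[0.0,0.0,-0.04,0,1],[0.01,-0.01,-0.09,0.18,1],[0.04,-0.04,-0.1,0.36,0.5],[0.08,-0.07,-0.1,0.54,0],[0.12,-0.1,-0.1,0.72,0],[0.147,-0.131,-0.1,0.9,0],[0.147,-0.131,-0.1,1.08,0],[0.147,-0.131,-0.1,1.26,0]]}}

```text
clock: 7.15
tool_pos: [0.5103, -0.0985, 0.1579]
tool_rot: [[-0.22, 0.976, 0.0], [0.976, 0.22, -0.0], [-0.0, 0.0, -1.0]]
force: [0.4, -0.3, 0.2]
width: 0.0426
gripper_force: 0.0
```

```bash
python3 -c "
from h import *
go([w(-.137,-.08,.1),w(-.137,-.08,.015)],1.494)"
```

```text
t 7.15 tcp [ 0.5103 -0.0985  0.1579] rack [-0.1371 -0.0787] yaw 1.792 F [ 0.4 -0.3  0.2] w 0.0426 q [-0.35  0.24 -0.19  1.14 -0.    1.  ]
[-0.0013 -0.0003  0.0579]
[-0.0013 -0.0003  0.1429]
turn 0.298
```

>>> {"fn": "apply_moves", "kwargs": {"moves": [[-0.001,0,0.0,0.15,0],[-0.001,0,0.02,0.298,0],[-0.001,0,0.05,0.298,0],[-0.001,0,0.08,0.298,0],[-0.001,0,0.11,0.298,0],[-0.001,0,0.13,0.298,0],[-0.001,0,0.142,0.298,0],[-0.001,0,0.142,0.298,0]]}}

```text
clock: 8.15
tool_pos: [0.5107, -0.0986, 0.0152]
tool_rot: [[0.069, 0.998, -0.001], [0.998, -0.069, 0.0], [0.0, -0.001, -1.0]]
force: [0.5, 0.0, -0.5]
width: 0.043
gripper_force: 0.0
```

```bash
python3 -c "
from h import *
go([w(-.137,.0515-.0485,.015)],1.494)"
```

```text
t 8.15 tcp [ 0.5107 -0.0986  0.0152] rack [-0.1368 -0.0788] yaw 1.502 F [ 0.5  0.  -0.5] w 0.043 q [-0.35  0.37 -0.42  0.79 -0.    1.29]
[0.0818 0.0004 0.0003]
turn 0.008
```

>>> {"fn": "apply_moves", "kwargs": {"moves": [[0.012,0,0,0,0],[0.024,0,0,0,0],[0.036,0,0,0,0],[0.048,0,0,0,0],[0.06,0,0,0,0],[0.07,0,0,0,0],[0.077,0,0,0,0],[0.081,0,0,0,0]]}}

```text
clock: 9.15
tool_pos: [0.5166, -0.0174, 0.0157]
tool_rot: [[0.069, 0.998, -0.0], [0.998, -0.069, -0.0], [-0.0, -0.0, -1.0]]
force: [-0.1, -4.0, 3.1]
width: 0.0427
gripper_force: 1.9
```

```bash
python3 -c "
from h import *
go([w(-.137,.003,.015)],1.494)
p,d,c=snap('wrist','w2')
snap('top','top2')
cv2.imwrite('pics/w2b.png',cv2.resize(p[:,:,::-1],(800,600),interpolation=cv2.INTER_CUBIC))"
```

```text
t 9.15 tcp [ 0.5166 -0.0174  0.0157] rack [-0.1371  0.0026] yaw 1.502 F [-0.1 -4.   3.1] w 0.0427 q [-0.2   0.36 -0.42  0.78 -0.    1.44]
[0.0004 0.0001 0.0007]
turn 0.008
```

View pics/w2b.png

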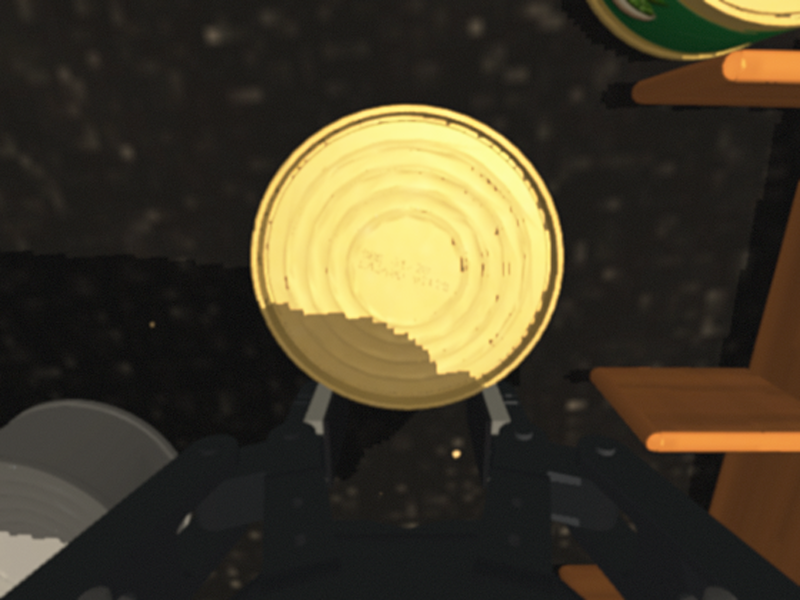

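The tin sits in the finger cradle with its top centre at (407,257). The gap's divider tops are at (725,441) and (770,67).

```bash
python3 -c "
from h import *
c=np.load('pics/w2.npz')
for n,x,y,z in [('tin',407,257,.04),('divR',700,441,.045),('divL',770,67,.045)]:
    print(n,rk(atz(c,(x+.5)*.7-.5,(y+.5)*.7-.5,z)).round(4))
"
```

```text
tin [-0.1364  0.0547]
divR [-0.0468 -0.0003]
divL [-0.0519  0.102 ]
```

>>> {"fn": "apply_moves", "kwargs": {"moves": [[-0.02,0,0,0,0],[-0.02,0,-0.06,0,0],[0.0,-0.03,-0.1,-0.18,0],[0.048,-0.068,-0.1,-0.36,0],[0.048,-0.068,-0.1,-0.54,0],[0.048,-0.068,-0.1,-0.72,0],[0.048,-0.068,-0.1,-0.9,0],[0.048,-0.068,-0.1,-1.08,0]]}}

```text
clock: 10.25
tool_pos: [0.4517, 0.035, 0.1155]
tool_rot: [[-0.85, 0.526, -0.001], [0.526, 0.85, 0.001], [0.001, 0.0, -1.0]]
force: [-1.1, -0.5, 0.4]
width: 0.0426
gripper_force: 0.0
```

```bash
python3 -c "
from h import *
go([w(-.207,.051,.1),w(-.207,.051,.014)],3.065)"
```

```text
t 10.25 tcp [0.4517 0.035  0.1155] rack [-0.2058  0.0499] yaw 2.588 F [-1.1 -0.5  0.4] w 0.0426 q [-0.11  0.16 -0.41  1.    0.    0.45]
[0.0015 0.0004 0.0155]
[0.0014 0.0004 0.1015]
turn -0.477
```

>>> {"fn": "apply_moves", "kwargs": {"moves": [[0.001,0.0005,0,-0.16,0],[0.001,0.0005,0,-0.32,0],[0.001,0.0005,0,-0.477,0],[0.001,0.0005,0.03,-0.477,0],[0.001,0.0005,0.06,-0.477,0],[0.001,0.0005,0.09,-0.477,0],[0.001,0.0005,0.101,-0.477,0],[0.001,0.0005,0.101,-0.477,0]]}}

```text
clock: 11.25
tool_pos: [0.4512, 0.0358, 0.0145]
tool_rot: [[-0.997, 0.083, -0.001], [0.083, 0.997, 0.0], [0.001, 0.0, -1.0]]
force: [0.4, -0.8, -0.5]
width: 0.043
gripper_force: 0.0
```

```bash
python3 -c "
from h import *
go([w(-.15,.051,.014),w(-.043-.0485,.051,.014)],3.065)"
```

```text
t 11.25 tcp [0.4512 0.0358 0.0145] rack [-0.2064  0.0506] yaw 3.059 F [ 0.4 -0.8 -0.5] w 0.043 q [-0.11  0.28 -0.57  0.73  0.   -0.02]
[-0.0564  0.0007  0.0004]
[-0.1149  0.0011  0.0003]
turn -0.006
```

>>> {"fn": "apply_moves", "kwargs": {"moves": [[-0.01,0,0,0,0],[-0.018,0.0005,0,0,0],[-0.024,0.0005,0,0,0],[-0.03,0.0005,0,0,0],[-0.035,0.0005,0,0,0],[-0.04,0.0005,0,0,0],[-0.044,0.0005,0,0,0],[-0.046,0.0005,0,0,0]]}}

```text
clock: 12.25
tool_pos: [0.4976, 0.0324, 0.0147]
tool_rot: [[-0.997, 0.083, -0.0], [0.083, 0.997, -0.0], [0.0, -0.0, -1.0]]
force: [-3.2, -0.1, 3.2]
width: 0.0428
gripper_force: 1.9
```

```bash
python3 -c "
from h import *
go([w(-.043-.0485,.051,.014)],3.065)
p,d,c=snap('wrist','w3')
cv2.imwrite('pics/w3b.png',cv2.resize(p[:,:,::-1],(800,600),interpolation=cv2.INTER_CUBIC))"
```

```text
t 12.25 tcp [0.4976 0.0324 0.0147] rack [-0.1599  0.0508] yaw 3.059 F [-3.2 -0.1  3.2] w 0.0428 q [-0.1   0.34 -0.47  0.76 -0.   -0.02]
[-0.0684  0.0006  0.0007]
turn -0.006
```

View pics/w3b.png

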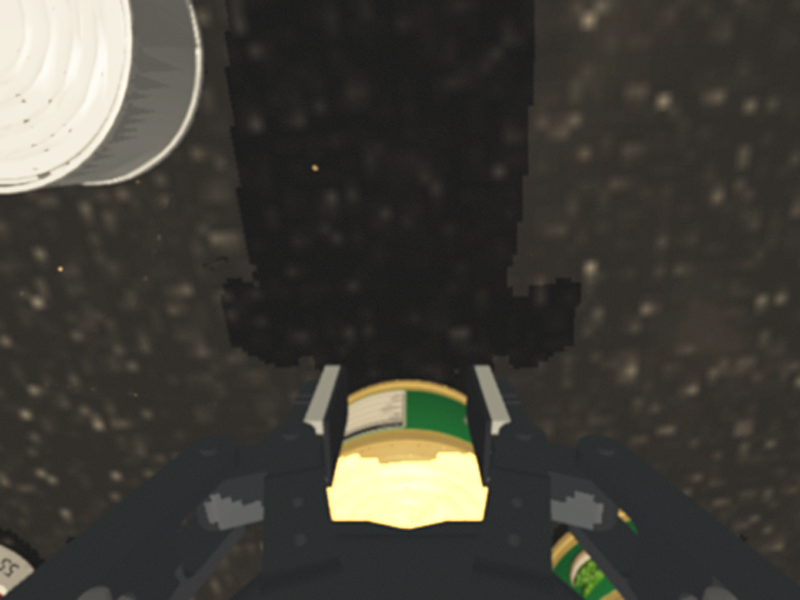

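The wrist view shows the tin centred in the cradle at about (407,430), with nothing else touched. I'll push on.

>>> {"fn": "apply_moves", "kwargs": {"moves": [[-0.007,0,0,0,0],[-0.015,0.0002,0,0,0],[-0.023,0.0003,0,0,0],[-0.031,0.0004,0,0,0],[-0.039,0.0005,0,0,0],[-0.047,0.0006,0,0,0],[-0.055,0.0006,0,0,0],[-0.06,0.0006,0,0,0]]}}

```text
clock: 13.3
tool_pos: [0.5578, 0.028, 0.0147]
tool_rot: [[-0.997, 0.083, 0.0], [0.083, 0.997, 0.0], [-0.0, 0.0, -1.0]]
force: [-1.7, 0.8, 1.2]
width: 0.0431
gripper_force: 1.4
```

>>> {"fn": "apply_moves", "kwargs": {"moves": [[-0.001,0,0,0,0],[-0.002,0,0,0,0],[-0.003,0,0,0,0],[-0.004,0,0,0,0],[-0.005,0,0,0,0],[-0.006,0,0,0,0],[-0.007,0,0,0,0],[-0.0075,0,0,0,0]]}}

```text
clock: 14.3
tool_pos: [0.5648, 0.0275, 0.0148]
tool_rot: [[-0.997, 0.083, -0.0], [0.083, 0.997, 0.0], [0.0, 0.0, -1.0]]
force: [-0.5, -0.1, 0.2]
width: 0.0425
gripper_force: 1.1
```

```bash
python3 -c "
from h import *
go([w(-.043-.0485,.051,.014)],3.065)"
```

```text
t 14.3 tcp [0.5648 0.0275 0.0148] rack [-0.0925  0.051 ] yaw 3.059 F [-0.5 -0.1  0.2] w 0.0425 q [-0.1   0.43 -0.31  0.83  0.   -0.02]
[-0.001  -0.      0.0008]
turn -0.006
```

Not against the rail yet, so I'll creep on.

>>> {"fn": "apply_moves", "kwargs": {"moves": [[-0.0005,0,0,0,0],[-0.001,0,0,0,0],[-0.0015,0,0,0,0],[-0.002,0,0,0,0],[-0.0025,0,0,0,0],[-0.003,0,0,0,0],[-0.0035,0,0,0,0],[-0.0035,0,0,0,0]]}}

```text
clock: 15.3
tool_pos: [0.5652, 0.0275, 0.0146]
tool_rot: [[-0.997, 0.083, -0.005], [0.083, 0.997, 0.0], [0.005, -0.0, -1.0]]
force: [-14.7, 0.4, 9.7]
width: 0.0429
gripper_force: 7.3
```

The force rose to 15 N and the tool stalled, so the tin is on the rail. I'll back off and lift.

>>> {"fn": "apply_moves", "kwargs": {"moves": [[0.003,0,0,0,0],[0.01,0,0,0,0],[0.03,0,0,0,0],[0.05,0,0,0,0],[0.05,0,-0.04,0,0],[0.05,0,-0.1,0,0],[0.05,-0.04,-0.15,0,0],[0.06,-0.08,-0.2,0,0]]}}

```text
clock: 16.3
tool_pos: [0.5028, -0.046, 0.2138]
tool_rot: [[-0.997, 0.081, 0.002], [0.081, 0.997, -0.001], [-0.002, -0.0, -1.0]]
force: [1.2, 0.2, -0.5]
width: 0.0427
gripper_force: 0.0
```

>>> {"fn": "apply_moves", "kwargs": {"moves": [[0.0,-0.05,-0.01,0,0],[0.0,-0.1,-0.02,0,0],[0.0,-0.15,-0.02,0,0],[0.0,-0.2,-0.02,0,0],[0.0,-0.24,-0.02,0,0],[0.0,-0.27,-0.02,0,0],[0.0,-0.28,-0.02,0,0],[0.0,-0.28,-0.02,0,0]]}}

```text
clock: 17.3
tool_pos: [0.4793, -0.3244, 0.2316]
tool_rot: [[-0.997, 0.083, 0.0], [0.083, 0.997, 0.0], [-0.0, 0.0, -1.0]]
force: [-0.3, -0.6, 0.3]
width: 0.0425
gripper_force: 0.0
```

```bash
python3 -c "
from h import *
go([w(-.09,.05,.2)])
p,d,c=snap('top','top4')
cv2.imwrite('pics/t4.png',cv2.resize(p[140:290,250:450,::-1],None,fx=4,fy=4,interpolation=cv2.INTER_CUBIC))"
```

```text
t 17.3 tcp [ 0.4793 -0.3244  0.2316] rack [-0.1507 -0.3064] yaw 3.058 F [-0.3 -0.6  0.3] w 0.0425 q [-0.74  0.31  0.09  1.36  0.   -0.66]
[-0.0583  0.3568  0.0317]
```

View pics/t4.png

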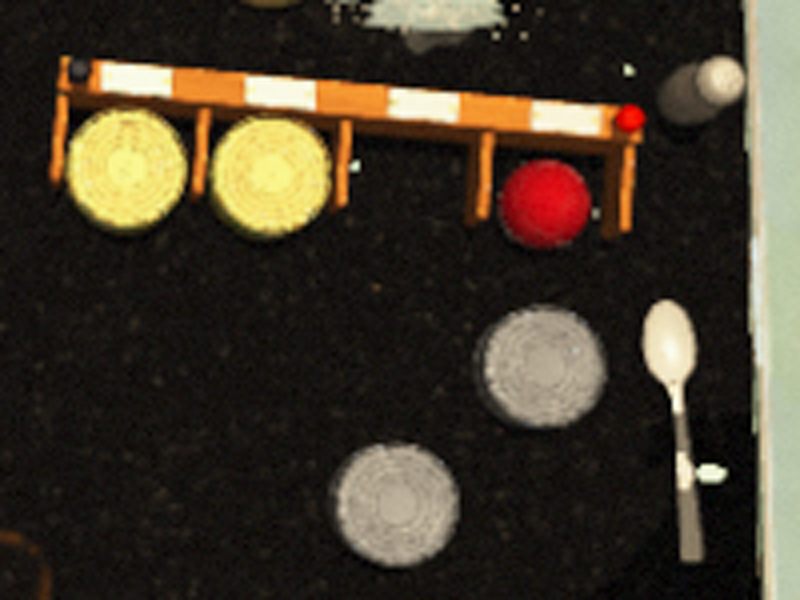

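The tin is home in the third gap from the red end, at (271,176) and against the rail. Everything else in the crop is where it was.

```bash
python3 -c "
from h import *
print(rk(atz(np.load('pics/top4.npz'),250+271.5/4-.5,140+176.5/4-.5,.04)).round(4))
print(ctrl.sign_off())"
```

```text
[-0.0459  0.0514]
the job is handed in; nothing more can be done
None
```

The job is handed in: counting from the red-knob (right) end, I touched the first, second and third plates in order, lifting slightly over the wood between them, and never touched the fourth; the green-label tin is in the third gap against the rail, with the rest of the rack area undisturbed in the last picture.

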